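# Hang the condiment cup back in the sliding-door counter case

## Task

Hang the loose steel condiment cup back in the counter case: slide the clear door over the bay with the two empty pins fully aside, past the other door, and hang the cup by both of its holes on the two pins, pushed home so that its back lies against the panel. Then slide that door fully shut, so that both doors are closed, and leave the other things where they are.

Things in the scene. Friction and masses are not known exactly. Their poses are not given: they have to be found in the camera images.
- case: Fixed wooden counter case, 322 wide (y) x 181 deep (x) x 153 mm high. Origin: centre of its underside; x to its back, y to its left (seen from the robot), z up. Its front slopes at 20 degrees: 93 mm high at x = -82.5 mm, 153 mm at x = +82.5 mm, closed by two clear doors. Two bays, centred at y = +87 and -87 mm; an open door bares its bay from above, 132 mm wide (21 to 153 mm off the middle).
- door_left (a joint): Left door (upper groove), m: 0 = shut, 0.132 = fully open; it slides to the right (-y of the case) over the right door. Takes about 2 N, stays where it is left.
- door_right (a joint): Right door (lower groove), m: 0 = shut, 0.132 = fully open; it slides to the left (+y of the case) under the left door, until its pull meets the left door's edge: only one door can be open at a time. Takes about 2 N, stays where it is left.
- door_left_pull (a point): Centre of the left door's steel bar pull, near the door's outer (left) end; moves with the door. Bar 56 mm long up the slope (x axis), 10 mm wide in y, 12 mm high, on two posts; its top is 34 mm off the slope's surface.
- door_right_pull (a point): The same for the right door, near its outer (right) end; its top too is 34 mm off the slope's surface.
- pins_mid (a point): Midway between the two empty pins, on the front face of their fixed upright panel in the left or right bay (axes as the case); 104.5 mm over the worktop. Pins: steel, 7 mm thick, 28 mm apart in y, 24 mm long towards the front (-x), rising 8 degrees to round tips. Panel top 15.5 mm above this point; case's back wall 25 mm behind it. The case's floor is 8 mm thick.
- cup_centre (a point): Centre of the loose steel cup, half-way up its  open square cup 60 deep (x) x 52 wide (y) x 70 mm high, walls 3 mm, 0.11 to 0.22 kg, standing upright on the worktop, right of the case. 35 mm above its foot; x points to its back, z up. Its back (x = +30 mm) rises as an ear, 52 wide, 4 mm thick, to 94 mm above the foot, with two holes in it.
- cup_holes (a point): Point on the rear face of the cup's ear midway between its two holes: 30 mm behind the cup's axis, 81 mm above its foot. Holes 14 mm across, 28 mm apart in y. Hung and home, this point lies about 3.5 mm below pins_mid, the rear face on the panel and the foot about 12 mm clear of the case's floor.
- pins_used: The other bay's panel, with the same two pins and an identical cup (holding a salt shaker) already hanging on them, all fixed. Origin on the panel's front face, at its foot. A 63 mm high divider stands between the bays. Leave it.
- garlic: Bystander: garlic bulb, 60 mm, on the near side of the case, at its right. Leave it.
- pepper_mill: Bystander: dark wooden pepper mill, 58 mm wide, 170 mm high, behind the case, at its right. Origin at its foot. A 63 mm high divider stands between the bays. Leave it.
- squash: Bystander: pale green squash, 118 mm, behind the case. Leave it.

How it is judged:
On the way, in this order (a step that is already met when the one before it is completed fails the run):
1. the door over the bay with the empty pins is slid fully aside (open by more than 110 mm) (((y of pins_mid in the frame of case above 0 m and value of joint door_left above 0.11 m) or (y of pins_mid in the frame of case below 0 m and value of joint door_right above 0.11 m))), for 0.2 s.
2. the cup hangs by both holes on the two pins, home against the panel, let go (x of cup_holes in the frame of pins_mid between -0.008 and 0.004 m and y of cup_holes in the frame of pins_mid between -0.006 and 0.006 m and z of cup_holes in the frame of pins_mid between -0.008 and 0.002 m and angle between cup_centre's own z axis and vertical below 0.1 rad and angle between the x axis of cup_holes and the x axis of pins_mid, either way round below 0.15 rad and contact force between the fingers and cup below 0.3 N), for 0.3 s.
At the end, for the whole second after the job is handed in: The cup hangs at rest on both pins, its holes within 6 mm sideways of the pins' middle, at most 8 mm below it (not standing on the floor), rear face within 8 mm of the panel, upright within 0.1 rad and square within 0.15 rad; both doors are shut to within 6 mm (x of cup_holes in the frame of pins_mid between -0.008 and 0.004 m and y of cup_holes in the frame of pins_mid between -0.006 and 0.006 m and z of cup_holes in the frame of pins_mid between -0.008 and 0.002 m and angle between cup_centre's own z axis and vertical below 0.1 rad and angle between the x axis of cup_holes and the x axis of pins_mid, either way round below 0.15 rad and value of joint each of door_left, door_right below 0.006 m and linear speed of cup below 0.02 m/s); the robot touches nothing.
It fails at once if a bystander (garlic, pepper mill, squash) is moved by more than 40 mm (distance of any of garlic, pepper_mill, squash from where it was at the start of the episode above 0.04 m).
It also fails if it takes over 67 s, if anything falls off the work surface, if the arm or the gripper's body presses on something with over 40 N, if the wrist force passes 120 N, or if a joint passes its speed limit or range.

## Robot

A 6-joint arm with a two-finger parallel gripper is mounted at the origin on a cart in front of the work surface, level with it; the furniture and walls round the work are solid. World frame = base frame: x ahead of the robot, y to its left, z up, the work surface at z = 0. Lengths are in m, angles in rad, forces in N, time in s.
With the tool pointing down it reaches from about 0.35 to 0.85 m from the base axis. Payload 8.1 kg.
Tool frame: the origin (TCP) lies midway between the tips of the shut fingers; the grasp point (between the pads) lies 19 mm behind it; z points along the fingers, y is the direction in which the jaws open and shut (so a half turn about z gives the same grasp; the last joint's range is limited). The gripper opens to 93 mm and grips with 3 to 60 N. Pads are 15 mm wide; open, the fingers measure 128 mm over their backs; the gripper's body (75 mm by 188 mm) begins 65 mm behind the grasp point.
Start: joints at [1.153, 0.13, 1.488, -0, 1.523, -0.085], TCP at [0.196, 0.567, 0.219] pointing down, gripper open.
Joint ranges: [-2.96, 2.96], [-0.89, 2.26], [0.02, 2.5], [-1.34, 4.48], [0, 2.73], [-2.66, 2.66]. Speed limits (rad/s): [2.39, 2.39, 2.79, 3.14, 3.14, 3.14].

## Interface

Orientations are given as a rotation vector (axis times angle).
In Python, from plant import robot gives the robot as it stands. The module is installed in compiled form; this text tells all that it offers.
- The arm moves only by the shell command python3 -m pendant 'ROWS' [FORCE]. ROWS is JSON, a list of rows, each an object with "translation": the shift along the tool's x, y, z in mm, a list of three; "twist": the turn, a rotation vector about the tool's x, y, z in rad, a list of three; "grip": the opening, from -1 (shut) to 1 (fully open). A call has exactly 10 rows; each row shifts and turns the pose as measured when the row begins, along the tool's axes as they then stand; what a row does not reach is not made up. A row lasts 1/10 s, in which the tool goes at most 50 mm and 8.59 degrees, less where a joint would pass 70% of its speed; a pose out of reach is approached as far as the arm can. A call is refused whole if a number of a shift passes 50 or a number of a turn 0.15, either way. A call with a gripper value outside its range is refused whole. The fingers move at their own pace and stop on an object; FORCE is the grip in N (left out, the last holds). Time passes only in rows, so rows that do not move let the fingers close, or fill a call up. It gives the time, the measured TCP pose, the force and the opening at its end, in the units of the state.
- robot.read_state(): the state, without advancing time (a new reading comes with each control period).
- robot.read_camera(name): name is "side" or "top" or "wrist"; returns (picture, depth): 384x512x3 uint8, red, green, blue; 384x512 float32, m along the optical axis (not along the pixel's ray), 0 where there is no reading.
- robot.camera_info(name): a dict with "vertical_fov" (degrees; the focal length in pixels is half the picture's height over the tangent of half this angle, whatever the lens; pixels are square), "cx", "cy" (the principal point, pixels), "cam_to_world" (4x4, takes a point from camera to world coordinates). Camera axes: x right, y up, looking along -z (the intrinsics and any distortion apply to the point x, -y, -z); pixel columns grow to the right and rows downward; lengths in m; the calibration is good to about 2 mm. A picture is of the moment at which its call begins: read the wrist's pose just before it. camera_info takes no time and is no camera call; for the wrist camera it gives the pose at the moment of the call.
- robot.close_job(): hands the job in, once; it reports no verdict.
The state is a dict: "t": time; "q": joint angles; "dq": joint speeds; "joint_torque": joint torques, N m; "tool_pos": TCP position; "orientation": TCP orientation; "force": force on the tool from outside, world axes, zero at the start; "wrist_torque": the same for the moment, N m; "opening": finger opening in m.
Only numpy, scipy, OpenCV 4.12 (cv2) and the standard library are available. Lean on these libraries where they do the work, as an engineer would, in place of code of your own. Each camera call takes 0.05 s, during which the arm holds its last target. There are 200 camera calls.

## Working session

There is one attempt and no reset: what is moved stays moved. The work goes in short steps, Python scripts to look and compute and a shell command to move; the robot and the scene stay as the last step left them, time stands still between calls to the robot, and variables do not carry over. Pictures are saved under pics/ and viewed, about 8 in all and at most 12, crops included, and the job is handed in when it is done.

```bash
mkdir -p pics; cat > h.py <<'E'
import numpy as np, cv2
from scipy.spatial.transform import Rotation as R
from plant import robot
def shot(n,f=None):
    ci=robot.camera_info(n); p,d=robot.read_camera(n)
    if f: cv2.imwrite('pics/'+f,p[:,:,::-1])
    np.savez('pics/%s.npz'%(f or n),p=p,d=d,T=ci['cam_to_world'],k=[ci['vertical_fov'],ci['cx'],ci['cy']])
    return p,d,ci
def cloud(f):
    z=np.load('pics/%s.npz'%f); d=z['d']; fov,cx,cy=z['k']; h,w=d.shape
    fl=h/2/np.tan(np.radians(fov)/2); v,u=np.mgrid[:h,:w]
    P=np.stack([(u-cx)/fl*d,-(v-cy)/fl*d,-d],-1); T=z['T']
    return P@T[:3,:3].T+T[:3,3], z['p'], d
E
python3 - <<'E'
from h import *
for n in('side','top'):
    p,d,ci=shot(n,n+'0.png'); print(n,{k:np.round(v,3).tolist() if k=='cam_to_world' else v for k,v in ci.items()})
a=cv2.imread('pics/side0.png');b=cv2.imread('pics/top0.png')
cv2.imwrite('pics/both0.png',cv2.resize(np.vstack([a,b]),(450,600)) if 0 else b)
print(robot.read_state())
E
```

```text
side {'vertical_fov': 57.929752709913245, 'cx': 255.20088726054053, 'cy': 192.89886767334565, 'cam_to_world': [[-0.739, -0.517, 0.432, 0.924], [0.673, -0.578, 0.461, 0.307], [0.011, 0.632, 0.775, 0.819], [0.0, 0.0, 0.0, 1.0]]}
top {'vertical_fov': 47.76204714162473, 'cx': 258.87004597749495, 'cy': 193.29293955480122, 'cam_to_world': [[-0.001, 0.984, -0.176, 0.349], [-1.0, 0.0, 0.009, -0.091], [0.009, 0.176, 0.984, 1.105], [0.0, 0.0, 0.0, 1.0]]}
{'t': 0.1, 'q': array([ 1.15260176e+00,  1.31073470e-01,  1.48917577e+00,  7.16197001e-06,
        1.52301478e+00, -8.53952430e-02]), 'dq': array([ 0.00054385, -0.00101993, -0.00311799,  0.00100774, -0.00087609,
        0.00037682]), 'joint_torque': array([ 9.45911634e-04, -5.61346400e+01, -4.93093657e+01,  7.70042231e-02,
        2.92405783e-02,  1.48846802e-06]), 'tool_pos': array([0.19577528, 0.56661018, 0.21769667]), 'orientation': array([-5.20281110e-01, -3.09778078e+00,  2.53945580e-03]), 'force': array([ 0.42848441, -1.24506982, -0.10072272]), 'wrist_torque': array([ 0.00689743, -0.05208285,  0.05327839]), 'opening': 0.092970870768629}
```

View pics/top0.png

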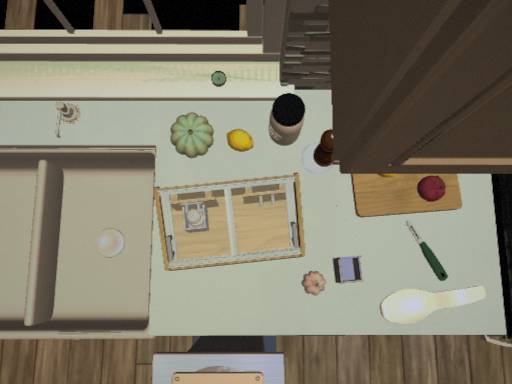

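View pics/side0.png

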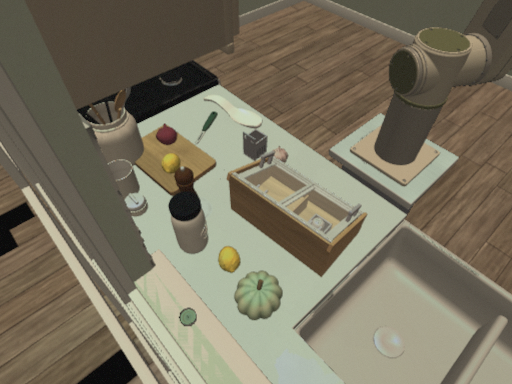

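The top view shows the empty pins in the right bay (about 267,198). The cup is at (347,269), garlic at (314,283), the right pull at (294,235) and the mill at (325,145). The side view shows the same layout. I'll enlarge this.

```bash
python3 - <<'E'
from h import *
P,p,d=cloud('top0.png')
c=p[160:300,150:370,::-1]; cv2.imwrite('pics/c1.png',cv2.resize(c,(792,504),interpolation=cv2.INTER_CUBIC))
for n in('top0.png','side0.png'):
    P,p,d=cloud(n); 
    m=(d>0)&(P[...,2]>.01)&(P[...,0]>.25)&(P[...,0]<.8)&(P[...,1]<.2)&(P[...,1]>-.45)
    # cup
    q=P[m]; s=q[(q[:,0]<.47)&(q[:,1]<-.25)&(q[:,1]>-.40)]
    print(n,len(s),np.percentile(s,[1,10,50,90,99],axis=0).round(3).tolist())
    z=s[s[:,2]>.06]; print('rim', cv2.minAreaRect(z[:,:2].astype(np.float32)*1000), z[:,2].max())
    e=s[s[:,2]>.078]; print('ear',len(e), cv2.minAreaRect(e[:,:2].astype(np.float32)*1000) if len(e) else 0)
P,p,d=cloud('top0.png')
for u,v in [(167,268),(303,257),(157,188),(298,175),(294,235),(168,244),(259,200),(271,199),(347,269),(336,259),(360,257),(314,283)]:
    print(u,v,P[v,u].round(3),p[v,u])
E
```

```text
top0.png 459 [[0.263, -0.398, 0.011], [0.323, -0.338, 0.019], [0.346, -0.3, 0.052], [0.378, -0.259, 0.075], [0.383, -0.25, 0.095]]
rim ((352.92791748046875, -313.2738037109375), (59.465206146240234, 52.87977600097656), 4.533628940582275) 0.09728811069631682
ear 42 ((380.60687255859375, -310.60845947265625), (3.822114944458008, 51.94120407104492), 4.936529159545898)
side0.png 555 [[0.261, -0.397, 0.012], [0.322, -0.335, 0.019], [0.365, -0.303, 0.053], [0.38, -0.285, 0.077], [0.382, -0.283, 0.095]]
rim ((350.5025329589844, -311.1752014160156), (62.6812629699707, 55.183868408203125), 2.9199178218841553) 0.09700277603932517
ear 55 ((377.65045166015625, -309.0209655761719), (7.414868354797363, 50.72636413574219), 5.3668036460876465)
167 268 [0.356 0.111 0.092] [164 133  83]
303 257 [ 0.384 -0.212  0.001] [178 184 165]
157 188 [0.531 0.127 0.156] [152 120  71]
298 175 [ 0.561 -0.188  0.156] [167 138  92]
294 235 [ 0.427 -0.177  0.146] [138 138 129]
168 244 [0.408 0.1   0.144] [139 143 137]
259 200 [ 0.508 -0.1    0.132] [143 134 115]
271 199 [ 0.51  -0.128  0.132] [147 134 120]
347 269 [ 0.354 -0.323  0.   ] [141 142 167]
336 259 [ 0.377 -0.286  0.053] [56 47 46]
360 257 [ 0.383 -0.357 -0.002] [161 166 164]
314 283 [ 0.32  -0.232  0.047] [156 120  99]
```

View pics/c1.png

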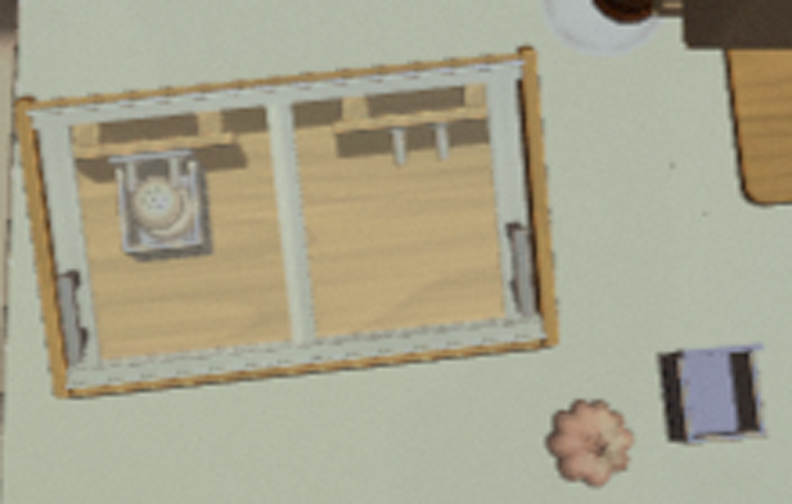

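The enlarged crop shows the pins at (402,125)-(401,163) and (440,122)-(444,157), the case corners, and the cup with its ear to the back. Now for the poses.

```bash
cat >> h.py <<'E'
def ray(f,u,v,z):
    k=np.load('pics/%s.npz'%f); fov,cx,cy=k['k']; fl=192/np.tan(np.radians(fov)/2); T=k['T']
    r=T[:3,:3]@np.array([(u-cx)/fl,-(v-cy)/fl,-1]); o=T[:3,3]; return o+r*(z-o[2])/r[2]
E
python3 - <<'E'
from h import *
g=lambda a,b,z: ray('top0.png',150+a/3.6-.36,160+b/3.6-.36,z)
BL,BR,FR,FL=g(20,102,.153),g(531,50,.153),g(553,345,.093),g(60,395,.093)
print(*[x.round(4) for x in(BL,BR,FR,FL)])
ax=(BL-BR)+(FL-FR); yaw=np.arctan2(-ax[0],ax[1]); c=(BL+BR+FR+FL)/4; print('yaw',yaw,'c',c, [np.linalg.norm(BL-BR),np.linalg.norm(FL-FR)])
ex=np.array([np.cos(yaw),np.sin(yaw)]);ey=np.array([-ex[1],ex[0]])
f=lambda p:((p[:2]-c[:2])@ex,(p[:2]-c[:2])@ey)
for n,p in [('pb1',g(402,125,.1045)),('pb2',g(440,122,.1045)),('pt1',g(401,163,.108)),('pt2',g(444,157,.108)),('panL',g(335,128,.12)),('panR',g(488,108,.12))]: print(n,p.round(4),np.round(f(p),4))
P,p,d=cloud('top0.png'); Q,_,_=cloud('side0.png')
for nm,A in(('top',P),('side',Q)):
    q=A[(A[...,2]>.125)].reshape(-1,3); fx=(q[:,:2]-c[:2])@ex; fy=(q[:,:2]-c[:2])@ey
    m=(fx>-.085)&(fx<-.01)&(fy<-.11)&(fy>-.155); s=q[m]
    m2=s[:,2]>s[:,0]*0+ .093+(((s[:,:2]-c[:2])@ex)+.0825)*.3636+.02
    s=s[m2]; print(nm,'pull',len(s),s.mean(0).round(4),np.round([np.min((s[:,:2]-c[:2])@ex),np.max((s[:,:2]-c[:2])@ex),np.min((s[:,:2]-c[:2])@ey),np.max((s[:,:2]-c[:2])@ey)],4),s[:,2].max())
E
```

```text
[0.5316 0.1315 0.153 ] [ 0.5648 -0.186   0.153 ] [ 0.3841 -0.2029  0.093 ] [0.3529 0.1124 0.093 ]
yaw 0.1014728289206518 c [ 0.45836744 -0.0362454   0.123     ] [np.float64(0.319305676101533), np.float64(0.3168039214350626)]
pb1 [ 0.5257 -0.106   0.1045] [ 0.06   -0.0762]
pb2 [ 0.5277 -0.1307  0.1045] [ 0.0594 -0.101 ]
pt1 [ 0.5002 -0.1052  0.108 ] [ 0.0346 -0.0728]
pt2 [ 0.5041 -0.133   0.108 ] [ 0.0357 -0.1009]
panL [ 0.521  -0.0628  0.12  ] [ 0.0597 -0.0328]
panR [ 0.5341 -0.161   0.12  ] [ 0.0627 -0.1318]
top pull 117 [ 0.4272 -0.1785  0.1412] [-0.0715 -0.0184 -0.1437 -0.1337] 0.15210104717514894
side pull 72 [ 0.4296 -0.1749  0.1408] [-0.0746 -0.0212 -0.1418 -0.1313] 0.15193361746258427
```

```bash
python3 -m pendant '[{"translation":[-25,-15,-5],"twist":[0,0,-0.14],"grip":1},{"translation":[-25,-25,-5],"twist":[0,0,-0.14],"grip":1},{"translation":[-25,-40,0],"twist":[0,0,-0.14],"grip":1},{"translation":[-30,-45,0],"twist":[0,0,0],"grip":1},{"translation":[-30,-45,0],"twist":[0,0,0],"grip":1},{"translation":[-20,-48,0],"twist":[0,0,0],"grip":0},{"translation":[-10,-48,0],"twist":[0,0,0],"grip":0},{"translation":[0,-48,0],"twist":[0,0,0],"grip":0},{"translation":[0,-48,0],"twist":[0,0,0],"grip":0},{"translation":[0,-48,0],"twist":[0,0,0],"grip":0}]' 20
```

```text
t: 1.1
tool_pos: [0.3753, 0.1549, 0.2236]
orientation: [0.176, -3.131, 0.01]
force: [2.2, -0.9, -0.3]
opening: 0.0574
```

```bash
python3 -m pendant '[{"translation":[0,-48,0],"twist":[0,0,0],"grip":-0.1},{"translation":[-3,-48,0],"twist":[0,0,0],"grip":-0.1},{"translation":[-3,-48,0],"twist":[0,0,0],"grip":-0.1},{"translation":[-3,-48,0],"twist":[0,0,0],"grip":-0.1},{"translation":[-3,-48,0],"twist":[0,0,0],"grip":-0.1},{"translation":[-3,-48,0],"twist":[0,0,0],"grip":-0.1},{"translation":[0,-30,0],"twist":[0,0,0],"grip":-0.1},{"translation":[0,-18,0],"twist":[0,0,0],"grip":-0.1},{"translation":[0,0,0],"twist":[0,0,0],"grip":-0.1},{"translation":[0,0,0],"twist":[0,0,0],"grip":-0.1}]'
python3 - <<'E'
from h import *
s=robot.read_state(); M=R.from_rotvec(s['orientation']).as_matrix()
print(s['tool_pos'],M.round(3)); print(M.T@(np.array([.428,-.177,.122])-s['tool_pos']))
shot('wrist','w1.png')
E
```

```text
t: 2.1
tool_pos: [0.424, -0.1966, 0.2226]
orientation: [0.163, -3.13, 0.008]
force: [-0.3, 0.0, 0.5]
opening: 0.0418
[ 0.42399739 -0.19656916  0.22262934] [[-0.995 -0.104 -0.007]
 [-0.104  0.995 -0.006]
 [ 0.008 -0.005 -1.   ]]
[-0.00678725  0.01953643  0.10048631]
```

View pics/w1.png

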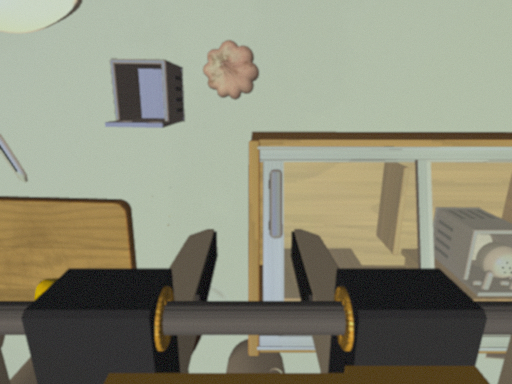

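The wrist view shows the pull at (275,203), between the fingers but nearer the right one. Cup and garlic are both well clear. I'll centre on the pull, go down, grip and slide.

```bash
python3 - <<'E'
from h import *
P,p,d=cloud('w1.png'); print(P[203,275],P[180,275],P[230,275]); b=P[165:242,262:290].reshape(-1,3); b=b[b[:,2]>.128]; print(len(b),b.mean(0),b.min(0),b.max(0))
E
python3 -m pendant '[{"translation":[-7,19,20],"twist":[0,0,0],"grip":-0.1},{"translation":[0,0,25],"twist":[0,0,0],"grip":-0.1},{"translation":[0,0,25],"twist":[0,0,0],"grip":-0.1},{"translation":[0,0,20],"twist":[0,0,0],"grip":-0.1},{"translation":[0,0,10],"twist":[0,0,0],"grip":-0.1},{"translation":[0,0,4],"twist":[0,0,0],"grip":-0.1},{"translation":[0,0,0],"twist":[0,0,0],"grip":-1},{"translation":[0,0,0],"twist":[0,0,0],"grip":-1},{"translation":[0,0,0],"twist":[0,0,0],"grip":-1},{"translation":[0,0,0],"twist":[0,0,0],"grip":-1}]' 8
```

```text
[ 0.42480832 -0.18011819  0.14341581] [ 0.40757149 -0.18181112  0.13622759] [ 0.44519768 -0.17802957  0.15049511]
844 [ 0.42444004 -0.18010087  0.14550378] [ 0.34641179 -0.20470787  0.12837685] [ 0.45463476 -0.17265552  0.3901253 ]
t: 3.15
tool_pos: [0.4314, -0.1699, 0.1197]
orientation: [0.18, -3.136, 0.013]
force: [1.1, -1.2, -1.7]
opening: 0.0148
```

```bash
python3 -m pendant '[{"translation":[0,0,0],"twist":[0,0,0],"grip":-1},{"translation":[0,0,0],"twist":[0,0,0],"grip":-1},{"translation":[0,10,0],"twist":[0,0,0],"grip":-1},{"translation":[0,16,0],"twist":[0,0,0],"grip":-1},{"translation":[0,18,0],"twist":[0,0,0],"grip":-1},{"translation":[0,18,0],"twist":[0,0,0],"grip":-1},{"translation":[0,18,0],"twist":[0,0,0],"grip":-1},{"translation":[0,18,0],"twist":[0,0,0],"grip":-1},{"translation":[0,12,0],"twist":[0,0,0],"grip":-1},{"translation":[0,6,0],"twist":[0,0,0],"grip":-1}]' 8
```

```text
t: 4.15
tool_pos: [0.4191, -0.0498, 0.12]
orientation: [-0.173, 3.132, -0.018]
force: [2.5, -14.2, -6.4]
opening: 0.0103
```

```bash
python3 -m pendant '[{"translation":[0,4,0],"twist":[0,0,0],"grip":-1},{"translation":[0,0,0],"twist":[0,0,0],"grip":-1},{"translation":[0,0,0],"twist":[0,0,0],"grip":-0.5},{"translation":[0,0,0],"twist":[0,0,0],"grip":-0.3},{"translation":[0,0,0],"twist":[0,0,0],"grip":-0.3},{"translation":[0,0,-20],"twist":[0,0,0],"grip":0},{"translation":[0,0,-40],"twist":[0,0,0],"grip":1},{"translation":[30,-30,-45],"twist":[0,0,0],"grip":1},{"translation":[40,-45,-30],"twist":[0,0,0],"grip":1},{"translation":[20,-20,0],"twist":[0,0,0],"grip":1}]' 8
python3 - <<'E'
from h import *
print(robot.read_state()['tool_pos'])
shot('wrist','w2.png')
p,d,_=shot('top','top2.png'); 
a=cv2.imread('pics/w2.png'); b=cv2.resize(p[165:285,200:360,::-1],(512,384),interpolation=cv2.INTER_CUBIC); cv2.imwrite('pics/c2.png',cv2.resize(np.vstack([a,b]),None,fx=.78,fy=.78))
E
```

```text
t: 5.15
tool_pos: [0.3509, -0.1329, 0.2452]
orientation: [-0.187, 3.134, -0.03]
force: [0.9, -0.5, -0.3]
opening: 0.0682
[ 0.35086858 -0.13285528  0.24518806]
```

View pics/c2.png

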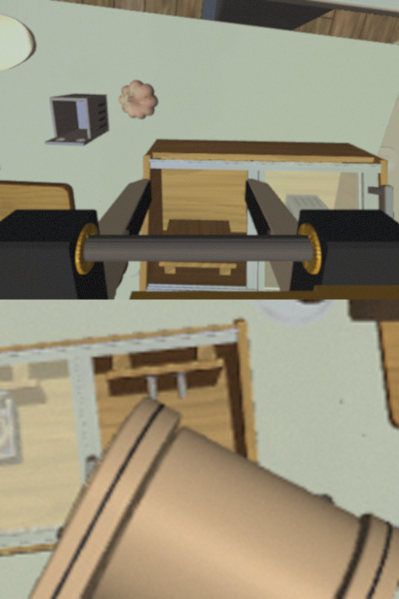

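The door is aside: the bay is bare and its pull is at the middle. The pins now show directly in the top view at about (151,375-397) and (181,370-395) of the crop. I'll measure pins, panel and cup from the depth.

```bash
python3 - <<'E'
from h import *
yaw=.1015;c=np.array([.4584,-.0362]);ex=np.array([np.cos(yaw),np.sin(yaw)]);ey=np.array([-ex[1],ex[0]])
for f in('top2.png','w2.png','top0.png','w1.png','side0.png'):
    P,p,d=cloud(f); q=P[d>0].reshape(-1,3); fx=(q[:,:2]-c)@ex; fy=(q[:,:2]-c)@ey
    bay=(fy<-.03)&(fy>-.15)
    if f[-5]=='2' :
        m=bay&(fx>.03)&(fx<.056)&(abs(q[:,2]-.106)<.008); print(f,'pins',m.sum()); 
        for a in np.c_[fx,fy,q[:,2]][m].round(4)[:40]: print('   ',a)
        m=bay&(fx>.04)&(fx<.08)&(q[:,2]>.114)&(q[:,2]<.126); print('panel top',m.sum()); 
        if m.sum(): print(np.percentile(np.c_[fx,fy,q[:,2]][m],[0,5,50,95,100],axis=0).round(4).tolist()); a=np.polyfit(fy[m],fx[m],1); print('slope',a)
    # case back wall rim
    m=(q[:,2]>.146)&(q[:,2]<.160)&(fx>.075)&(fx<.1)&(abs(fy)<.15)
    if m.sum()>20: print(f,'backrim',np.percentile(fx[m],[2,50,98]).round(4),np.polyfit(fy[m],fx[m],1).round(4))
    s=q[(q[:,0]<.40)&(q[:,0]>.3)&(q[:,1]<-.27)&(q[:,1]>-.355)&(q[:,2]>.015)&(q[:,2]<.1)]
    e=s[(s[:,2]>.078)]; 
    for z in(s[(s[:,2]>.066)],e):
        if len(z)>10: print(f,len(z),cv2.minAreaRect(z[:,:2].astype(np.float32)*1000),z.mean(0).round(4),z[:,2].max())
E
```

```text
top2.png pins 56
    [ 0.0546 -0.0982  0.1135]
    [ 0.0553 -0.1008  0.108 ]
    [ 0.056  -0.1035  0.1023]
    [ 0.0559 -0.1058  0.1017]
    [ 0.0554 -0.0679  0.1129]
    [ 0.0558 -0.0703  0.1092]
    [ 0.0557 -0.0727  0.1082]
    [ 0.0558 -0.0774  0.1047]
    [ 0.0525 -0.098   0.1118]
    [ 0.0523 -0.1003  0.1118]
    [ 0.0527 -0.1029  0.1078]
    [ 0.0538 -0.0701  0.1072]
    [ 0.0536 -0.0724  0.1069]
    [ 0.0529 -0.0747  0.1096]
    [ 0.0506 -0.0979  0.1094]
    [ 0.0503 -0.1002  0.1099]
    [ 0.05   -0.1025  0.1102]
    [ 0.0514 -0.0699  0.1075]
    [ 0.0511 -0.0722  0.1076]
    [ 0.0506 -0.0745  0.1092]
    [ 0.0485 -0.0977  0.1078]
    [ 0.0479 -0.0999  0.1102]
    [ 0.048  -0.1024  0.108 ]
    [ 0.0484 -0.0695  0.111 ]
    [ 0.0488 -0.0719  0.1075]
    [ 0.0487 -0.0743  0.1066]
    [ 0.0459 -0.0974  0.1095]
    [ 0.0458 -0.0998  0.1081]
    [ 0.0458 -0.1022  0.1068]
    [ 0.0466 -0.0694  0.1077]
    [ 0.046  -0.0716  0.1098]
    [ 0.0459 -0.074   0.1093]
    [ 0.0436 -0.0972  0.1088]
    [ 0.043  -0.0993  0.1114]
    [ 0.0429 -0.1017  0.1101]
    [ 0.0439 -0.0691  0.1101]
   
[... 1514 characters left out ...]

w1.png 1343 ((352.0865478515625, -313.7457275390625), (59.91875076293945, 52.29845428466797), 5.090250015258789) [ 0.3542 -0.3119  0.0773] 0.09713984221849992
w1.png 331 ((379.8663635253906, -311.3482666015625), (4.129673957824707, 51.844383239746094), 4.911062717437744) [ 0.3795 -0.3101  0.0933] 0.09713984221849992
side0.png backrim [0.0753 0.083  0.088 ] [-0.0006  0.0828]
side0.png 160 ((350.4290466308594, -309.8777770996094), (62.23459243774414, 52.94233322143555), 4.188758373260498) [ 0.361  -0.3087  0.0774] 0.09700277603932517
side0.png 55 ((377.65045166015625, -309.0209655761719), (7.414868354797363, 50.72636413574219), 5.3668036460876465) [ 0.3782 -0.3092  0.0892] 0.09700277603932517
```

```bash
python3 - <<'E'
from h import *
s=robot.read_state(); print(s['t'],s['q'].round(3)); M=R.from_rotvec(s['orientation']).as_matrix()
T=robot.camera_info('wrist')['cam_to_world']; print('cam in tool',M.T@(T[:3,3]-s['tool_pos']),'look in tool',M.T@-T[:3,2]); print(robot.camera_info('wrist')['vertical_fov'])
print(M.round(3))
E
```

```text
5.25 [-0.486 -0.535  2.023 -0.015  1.645 -2.173]
cam in tool [ 0.07929267 -0.0008689  -0.16687883] look in tool [-0.28620983  0.00124491  0.95816616]
61.70496561075864
[[-0.993 -0.115  0.001]
 [-0.115  0.993 -0.018]
 [ 0.002 -0.018 -1.   ]]
```

```bash
python3 -m pendant '[{"translation":[0,-45,0],"twist":[0,0,0],"grip":1},{"translation":[0,-45,0],"twist":[0,0,0],"grip":1},{"translation":[0,-45,0],"twist":[0,0,0],"grip":1},{"translation":[5,-45,0],"twist":[0,0,0],"grip":1},{"translation":[0,0,0],"twist":[0,0,0.144],"grip":1},{"translation":[0,0,0],"twist":[0,0,0.144],"grip":1},{"translation":[0,0,0],"twist":[0,0,0.144],"grip":1},{"translation":[0,0,0],"twist":[0,0,0.144],"grip":1},{"translation":[0,0,0],"twist":[0,0,0.144],"grip":1},{"translation":[0,0,0],"twist":[0,0,0.144],"grip":1}]' 30
python3 -m pendant '[{"translation":[0,0,0],"twist":[0,0,0.144],"grip":1},{"translation":[0,0,0],"twist":[0,0,0.144],"grip":1},{"translation":[0,0,0],"twist":[0,0,0.144],"grip":1},{"translation":[0,0,0],"twist":[0,0,0.144],"grip":1},{"translation":[0,0,0],"twist":[0,0,0.144],"grip":1},{"translation":[0,0,0],"twist":[0,0,0.144],"grip":1},{"translation":[0,0,0],"twist":[0,0,0.144],"grip":1},{"translation":[0,0,0],"twist":[0,0,0.144],"grip":1},{"translation":[0,0,0],"twist":[0,0,0.144],"grip":1},{"translation":[0,0,0],"twist":[0,0,0.144],"grip":1}]' 30
python3 - <<'E'
from h import *
s=robot.read_state(); M=R.from_rotvec(s['orientation']).as_matrix(); print(M.round(3))
a=.087; G=np.array([[np.cos(a),np.sin(a),0],[np.sin(a),-np.cos(a),0],[0,0,-1.]]).reshape(3,3)
print('twist',R.from_matrix(M.T@G).as_rotvec(),'shift in goal axes',G.T@(np.array([.3645,-.3115,.11])-s['tool_pos']),s['q'][5])
E
```

```text
t: 6.25
tool_pos: [0.3711, -0.3131, 0.2398]
orientation: [1.183, 2.908, -0.007]
force: [0.6, -0.5, -0.6]
opening: 0.0929
t: 7.25
tool_pos: [0.3774, -0.3034, 0.2323]
orientation: [-2.839, -1.321, -0.002]
force: [0.2, 0.1, 0.3]
opening: 0.0925
[[ 0.644  0.765 -0.004]
 [ 0.765 -0.644  0.01 ]
 [ 0.006 -0.009 -1.   ]]
twist [-0.01103436 -0.0015455   0.78395962] shift in goal axes [-0.01353307  0.0069951   0.12229991] -0.0869217108168623
```

```bash
python3 -m pendant '[{"translation":[0,0,0],"twist":[0,0,0.14],"grip":0.6},{"translation":[0,0,0],"twist":[0,0,0.14],"grip":0.6},{"translation":[0,0,0],"twist":[0,0,0.14],"grip":0.6},{"translation":[0,0,0],"twist":[0,0,0.14],"grip":0.6},{"translation":[0,0,0],"twist":[0,0,0.14],"grip":0.6},{"translation":[0,0,0],"twist":[-0.01,0,0.06],"grip":0.6},{"translation":[-13,7,40],"twist":[0,0,0],"grip":0.6},{"translation":[0,0,40],"twist":[0,0,0],"grip":0.6},{"translation":[0,0,15],"twist":[0,0,0],"grip":0.6},{"translation":[0,0,0],"twist":[0,0,0],"grip":0.6}]' 30
python3 - <<'E'
from h import *
s=robot.read_state(); M=R.from_rotvec(s['orientation']).as_matrix(); print(M.round(3))
a=.087; G=np.array([[np.cos(a),np.sin(a),0],[np.sin(a),-np.cos(a),0],[0,0,-1.]]).reshape(3,3)
print('twist',R.from_matrix(M.T@G).as_rotvec(),'shift in goal axes',G.T@(np.array([.3645,-.3115,.049])-s['tool_pos']),s['q'][5])
shot('wrist','w3.png')
E
```

```text
t: 8.25
tool_pos: [0.3709, -0.3018, 0.1291]
orientation: [-3.128, -0.119, 0.005]
force: [-1.3, 0.1, 0.0]
opening: 0.0746
[[ 0.997  0.076 -0.003]
 [ 0.076 -0.997  0.011]
 [-0.003 -0.011 -1.   ]]
twist [-0.0110956   0.00256664 -0.01068163] shift in goal axes [-0.00726485  0.00914109  0.08007965] 0.6991216789637553
```

View pics/w3.png

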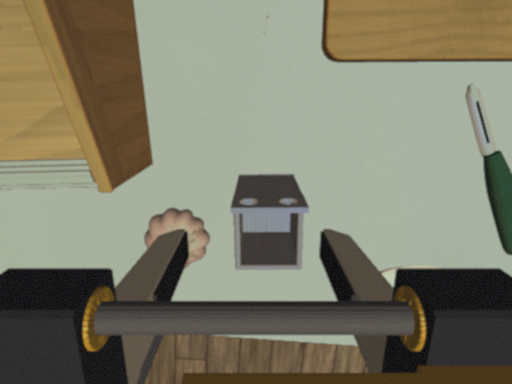

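The wrist now looks from behind. The ear and both holes are at (249,203) and (288,203), the cup is between the fingers, and garlic is by the left finger with clearance once I shift. I'll correct, go down, grip and lift.

```bash
python3 -m pendant '[{"translation":[-5,6,0],"twist":[-0.011,0,-0.011],"grip":0.6},{"translation":[-2,3,10],"twist":[0,0,0],"grip":0.55},{"translation":[0,0,25],"twist":[0,0,0],"grip":0.55},{"translation":[0,0,25],"twist":[0,0,0],"grip":0.55},{"translation":[0,0,15],"twist":[0,0,0],"grip":0.55},{"translation":[0,0,2],"twist":[0,0,0],"grip":0.55},{"translation":[0,0,0],"twist":[0,0,0],"grip":-1},{"translation":[0,0,0],"twist":[0,0,0],"grip":-1},{"translation":[0,0,0],"twist":[0,0,0],"grip":-1},{"translation":[0,0,0],"twist":[0,0,0],"grip":-1}]' 30
```

```text
t: 9.3
tool_pos: [0.3706, -0.3189, 0.06]
orientation: [3.124, 0.139, 0.016]
force: [0.0, 0.2, -0.5]
opening: 0.0521
```

```bash
python3 -m pendant '[{"translation":[0,0,0],"twist":[0,0,0],"grip":0.5},{"translation":[0,0,0],"twist":[0,0,0],"grip":0.5},{"translation":[-5,0,5],"twist":[0,0,0],"grip":0.5},{"translation":[0,0,7],"twist":[0,0,0],"grip":0.5},{"translation":[0,0,0],"twist":[0,0,0],"grip":-1},{"translation":[0,0,0],"twist":[0,0,0],"grip":-1},{"translation":[0,0,0],"twist":[0,0,0],"grip":-1},{"translation":[0,0,0],"twist":[0,0,0],"grip":-1},{"translation":[0,0,0],"twist":[0,0,0],"grip":-1},{"translation":[0,0,0],"twist":[0,0,0],"grip":-1}]' 30
python3 - <<'E'
from h import *
s=robot.read_state(); print(R.from_rotvec(s['orientation']).as_matrix().round(3))
E
```

```text
t: 10.3
tool_pos: [0.3658, -0.32, 0.0479]
orientation: [3.123, 0.139, 0.017]
force: [-1.0, -0.4, -0.4]
opening: 0.0521
[[ 0.996  0.089  0.012]
 [ 0.089 -0.996 -0.015]
 [ 0.01   0.016 -1.   ]]
```

```bash
python3 -m pendant '[{"translation":[0,0,-10],"twist":[0,0,0],"grip":-1},{"translation":[0,0,-20],"twist":[0,0,0],"grip":-1},{"translation":[0,0,-30],"twist":[0,0,0],"grip":-1},{"translation":[0,0,-35],"twist":[0,0,0],"grip":-1},{"translation":[0,0,-35],"twist":[0,0,0],"grip":-1},{"translation":[0,0,-35],"twist":[0,0,0],"grip":-1},{"translation":[0,0,-30],"twist":[0,0,0],"grip":-1},{"translation":[0,0,-10],"twist":[0,0,0],"grip":-1},{"translation":[0,0,0],"twist":[0,0,0],"grip":-1},{"translation":[0,0,0],"twist":[0,0,0],"grip":-1}]' 30
cat > ear.py <<'E'
from h import *
import sys
f=sys.argv[1]; s=robot.read_state(); M=R.from_rotvec(s['orientation']).as_matrix(); shot('wrist',f)
P,p,d=cloud(f); L=(P-s['tool_pos'])@M   # tool frame
m=(d>0)&(abs(L[...,1])<.026)&(L[...,0]>.008)&(L[...,0]<.03)&(L[...,2]<.004)&(L[...,2]>-.05)
q=L[m]; top=q[q[:,2]<np.percentile(q[:,2],5)+.006]
print('n',m.sum(),np.percentile(q,[1,50,99],axis=0).round(4).tolist()); print('eartop rect',cv2.minAreaRect(top[:,:2].astype(np.float32)*1000))
r=q[(q[:,2]>-.03)]; 
print(s['t'],s['tool_pos'].round(4),M.round(3).tolist(),s['opening'])
E
python3 ear.py w4.png
```

```text
t: 11.3
tool_pos: [0.3619, -0.3158, 0.2636]
orientation: [3.122, 0.139, 0.017]
force: [0.6, -0.5, -0.9]
opening: 0.0517
n 5229 [[0.0141, -0.0245, -0.0479], [0.0179, 0.0004, -0.0294], [0.019, 0.0255, 0.003]]
eartop rect ((16.493865966796875, -0.3317127227783203), (52.633567810058594, 11.267327308654785), 83.65584564208984)
11.3 [ 0.3619 -0.3158  0.2636] [[0.996, 0.089, 0.011], [0.089, -0.996, -0.016], [0.01, 0.017, -1.0]] 0.05172928468074692
```

View pics/w4.png

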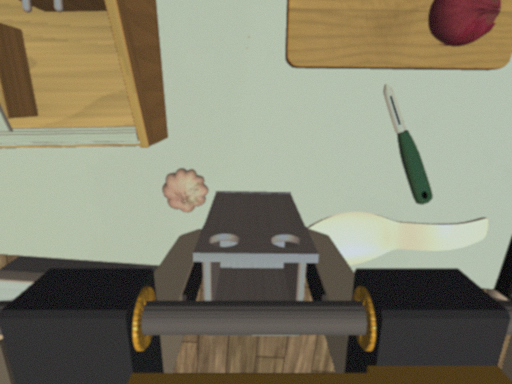

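The cup is held square: holes at (224,240) and (286,240) are symmetric about the tool. I'll carry it over the bay, in front of the pins.

```bash
python3 -m pendant '[{"translation":[10,-15,0],"twist":[0,0,-0.006],"grip":-1},{"translation":[20,-30,0],"twist":[0,0,-0.006],"grip":-1},{"translation":[25,-35,0],"twist":[0,0,0],"grip":-1},{"translation":[25,-35,0],"twist":[0,0,0],"grip":-1},{"translation":[20,-30,0],"twist":[0,0,0],"grip":-1},{"translation":[15,-20,0],"twist":[0,0,0],"grip":-1},{"translation":[8,-12,0],"twist":[0,0,0],"grip":-1},{"translation":[0,0,0],"twist":[0,0,0],"grip":-1},{"translation":[0,0,0],"twist":[0,0,0],"grip":-1},{"translation":[0,0,0],"twist":[0,0,0],"grip":-1}]' 30
cat > goal.py <<'E'
from h import *
import sys
dx,dz=float(sys.argv[1]),float(sys.argv[2]); s=robot.read_state(); M=R.from_rotvec(s['orientation']).as_matrix()
a=.1015; ex=np.array([np.cos(a),np.sin(a),0]); pm=np.array([.5244,-.1165,.1045])
h=s['tool_pos']+M@np.array([.0185,0,-.033]); g=pm+ex*dx+np.array([0,0,dz]); C=np.c_[ex,[-ex[1],ex[0],0],[0,0,1]]
print('holes in pins frame (mm)',(C.T@(h-pm)*1000).round(1),'move in tool mm',(M.T@(g-h)*1000).round(1),'yaw err',np.arctan2(M[1,0],M[0,0])-a,'toolz',M[:,2].round(3),'F',s['force'].round(1))
E
python3 goal.py -.036 .003; python3 ear.py w5.png
```

```text
t: 12.35
tool_pos: [0.4614, -0.1175, 0.2397]
orientation: [3.137, 0.155, -0.029]
force: [-0.8, -0.0, -1.5]
opening: 0.0521
holes in pins frame (mm) [-43.6   5.4 167.9] move in tool mm [ 10.7   5.4 164.7] yaw err -0.0027296368844143964 toolz [-0.018 -0.001 -1.   ] F [-0.8 -0.  -1.5]
n 5236 [[0.0141, -0.0245, -0.0479], [0.0179, 0.0004, -0.0294], [0.019, 0.0255, 0.003]]
eartop rect ((16.16072654724121, -0.29909324645996094), (52.67804718017578, 10.90951156616211), 84.09127807617188)
12.35 [ 0.4614 -0.1175  0.2397] [[0.995, 0.099, -0.018], [0.099, -0.995, -0.001], [-0.018, -0.0, -1.0]] 0.05205051494467464
```

View pics/w5.png

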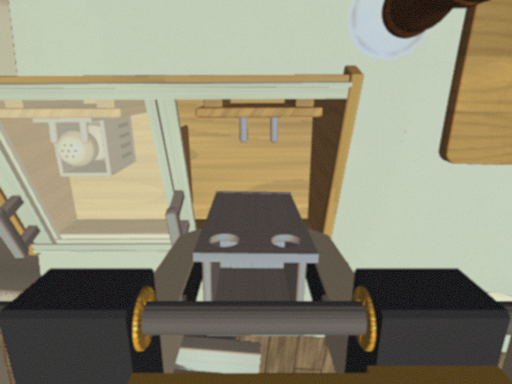

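The view is clear. Pins are at (244,117-142) and (274,117-142), ahead of the ear, and the bay is open. Pins and ear can now be compared in one camera.

```bash
cat > pins.py <<'E'
from h import *
import sys
f=sys.argv[1]; u0,u1,v0,v1=map(int,sys.argv[2:6])
P,p,d=cloud(f); a=.1015; C=np.c_[[np.cos(a),np.sin(a),0],[-np.sin(a),np.cos(a),0],[0,0,1]]
Q=(P-np.array([.5244,-.1165,.1045]))@C*1000
def g(m,n): q=Q[m]; print(n,m.sum(),np.percentile(q,[2,50,98],axis=0).round(1).tolist()) if m.sum() else print(n,0)
w=np.zeros(d.shape,bool); w[v0:v1,u0:u1]=1; w&=d>0
pin=w&(Q[...,2]>-3)&(Q[...,2]<9)&(Q[...,0]<0)&(abs(Q[...,1])<20)
g(pin&(Q[...,1]>0),'pinL');g(pin&(Q[...,1]<0),'pinR')
pt=w&(Q[...,2]>12)&(Q[...,2]<19)&(abs(Q[...,0])<15); g(pt,'paneltop')
E
python3 pins.py w5.png 190 330 95 160
```

```text
pinL 196 [[-23.9, 11.6, 2.4], [-12.2, 14.6, 5.5], [-2.3, 18.3, 7.9]]
pinR 205 [[-24.0, -16.6, 2.6], [-13.0, -12.7, 5.5], [-2.4, -9.9, 8.0]]
paneltop 1179 [[-0.9, -51.3, 13.4], [2.6, -1.5, 16.2], [6.5, 52.7, 17.6]]
```

```bash
python3 -m pendant '[{"translation":[5,2,0],"twist":[-0.007,0.015,0],"grip":-1},{"translation":[4,2,0],"twist":[-0.007,0.015,-0.002],"grip":-1},{"translation":[0,0,10],"twist":[0,0,0],"grip":-1},{"translation":[0,0,20],"twist":[0,0,0],"grip":-1},{"translation":[0,0,20],"twist":[0,0,0],"grip":-1},{"translation":[0,0,20],"twist":[0,0,0],"grip":-1},{"translation":[0,0,15],"twist":[0,0,0],"grip":-1},{"translation":[0,0,8],"twist":[0,0,0],"grip":-1},{"translation":[0,0,0],"twist":[0,0,0],"grip":-1},{"translation":[0,0,0],"twist":[0,0,0],"grip":-1}]' 30
python3 goal.py -.034 .003
```

```text
t: 13.4
tool_pos: [0.4721, -0.1263, 0.1414]
orientation: [3.122, 0.148, 0.028]
force: [-0.1, -0.5, -1.3]
opening: 0.0521
holes in pins frame (mm) [-35.   -4.   70.2] move in tool mm [-0.1 -5.1 67.1] yaw err -0.0068663820691265 toolz [ 0.019 -0.015 -1.   ] F [-0.1 -0.5 -1.3]
```

```bash
python3 -m pendant '[{"translation":[-1,-5,0],"twist":[0,-0.005,-0.006],"grip":-1},{"translation":[0,0,8],"twist":[0,0,0],"grip":-1},{"translation":[0,0,12],"twist":[0,0,0],"grip":-1},{"translation":[0,0,12],"twist":[0,0,0],"grip":-1},{"translation":[0,0,10],"twist":[0,0,0],"grip":-1},{"translation":[0,0,8],"twist":[0,0,0],"grip":-1},{"translation":[0,0,5],"twist":[0,0,0],"grip":-1},{"translation":[0,0,3],"twist":[0,0,0],"grip":-1},{"translation":[0,0,0],"twist":[0,0,0],"grip":-1},{"translation":[0,0,0],"twist":[0,0,0],"grip":-1}]' 30
python3 goal.py -.034 .003
```

```text
t: 14.4
tool_pos: [0.4725, -0.1223, 0.0798]
orientation: [3.12, 0.158, 0.023]
force: [0.4, -0.3, -2.0]
opening: 0.052
holes in pins frame (mm) [-34.1   0.    8.5] move in tool mm [ 0.1 -0.1  5.5] yaw err -0.000264788270332994 toolz [ 0.016 -0.017 -1.   ] F [ 0.4 -0.3 -2. ]
```

```bash
python3 -m pendant '[{"translation":[0,-0.6,3],"twist":[0,0,0],"grip":-1},{"translation":[0,0,2],"twist":[0,0,0],"grip":-1},{"translation":[0,0,0],"twist":[0,0,0],"grip":-1},{"translation":[0,0,0],"twist":[0,0,0],"grip":-1},{"translation":[0,0,0],"twist":[0,0,0],"grip":-1},{"translation":[0,0,0],"twist":[0,0,0],"grip":-1},{"translation":[0,0,0],"twist":[0,0,0],"grip":-1},{"translation":[0,0,0],"twist":[0,0,0],"grip":-1},{"translation":[0,0,0],"twist":[0,0,0],"grip":-1},{"translation":[0,0,0],"twist":[0,0,0],"grip":-1}]' 30
python3 goal.py -.02 .003; python3 ear.py w6.png;python3 pins.py w6.png 190 330 120 250
python3 - <<'E'
import cv2; a=cv2.imread('pics/w6.png')[120:290,140:380]; cv2.imwrite('pics/c6.png',cv2.resize(a,None,fx=3,fy=3,interpolation=2))
E
```

```text
t: 15.4
tool_pos: [0.4738, -0.1222, 0.0761]
orientation: [3.119, 0.158, 0.028]
force: [-0.7, 0.5, -1.9]
opening: 0.0516
holes in pins frame (mm) [-32.9   0.1   4.9] move in tool mm [12.9  0.   2.1] yaw err -0.00022698820153249644 toolz [ 0.019 -0.018 -1.   ] F [-0.7  0.5 -1.9]
n 5103 [[0.014, -0.0245, -0.0479], [0.0179, 0.0004, -0.032], [0.0293, 0.0255, 0.0025]]
eartop rect ((16.347476959228516, -0.3463134765625), (52.45449447631836, 11.056053161621094), 83.68635559082031)
15.4 [ 0.4738 -0.1222  0.0761] [[0.995, 0.101, 0.019], [0.101, -0.995, -0.018], [0.017, 0.02, -1.0]] 0.051630189709826975
pinL 1158 [[-36.2, 1.0, -2.4], [-19.5, 13.5, 4.8], [-4.3, 19.2, 8.0]]
pinR 1128 [[-36.6, -18.8, -2.4], [-19.3, -12.5, 4.9], [-4.4, -1.2, 7.9]]
paneltop 2918 [[-1.1, -29.1, 13.1], [3.2, -2.9, 16.1], [6.6, 23.5, 17.5]]
```

View pics/c6.png

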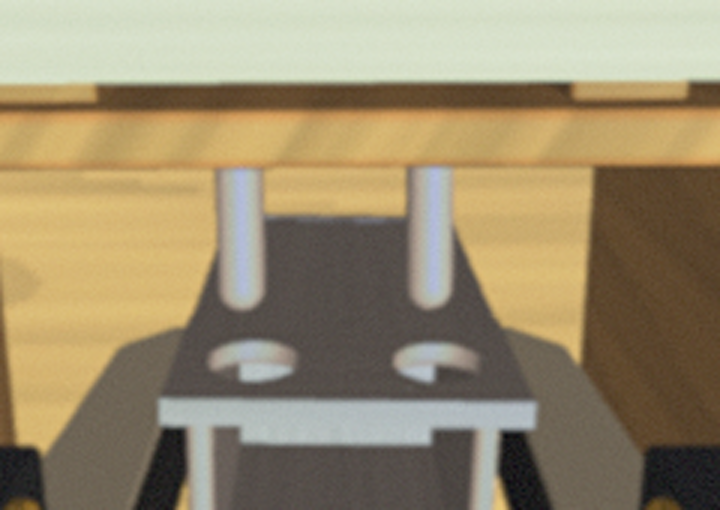

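The pins (242 and 430) and holes (253 and 437) line up, with the cup about 1.3 mm to the right. I'll shift it and insert.

```bash
python3 -m pendant '[{"translation":[0,-1.2,1.5],"twist":[0,0,0],"grip":-1},{"translation":[0,0,0],"twist":[0,0,0],"grip":-1},{"translation":[3,0,0],"twist":[0,0,0],"grip":-1},{"translation":[3,0,0],"twist":[0,0,0],"grip":-1},{"translation":[3,0,0],"twist":[0,0,0],"grip":-1},{"translation":[3,0,0],"twist":[0,0,0],"grip":-1},{"translation":[3,0,0],"twist":[0,0,0],"grip":-1},{"translation":[0,0,0],"twist":[0,0,0],"grip":-1},{"translation":[0,0,0],"twist":[0,0,0],"grip":-1},{"translation":[0,0,0],"twist":[0,0,0],"grip":-1}]' 30
python3 goal.py -.001 .0005; python3 ear.py w7.png
python3 - <<'E'
import cv2; a=cv2.imread('pics/w7.png')[120:290,140:380]; cv2.imwrite('pics/c7.png',cv2.resize(a,None,fx=3,fy=3,interpolation=2))
E
```

```text
t: 16.45
tool_pos: [0.4903, -0.1192, 0.0746]
orientation: [3.119, 0.158, 0.027]
force: [-0.3, -0.3, -1.2]
opening: 0.0519
holes in pins frame (mm) [-16.3   1.4   3.4] move in tool mm [15.2  1.3  3.2] yaw err -2.4056475764061558e-05 toolz [ 0.019 -0.018 -1.   ] F [-0.3 -0.3 -1.2]
n 5012 [[0.0141, -0.0244, -0.0479], [0.018, 0.0009, -0.0354], [0.0289, 0.0256, -0.004]]
eartop rect ((16.3852596282959, -0.3479461669921875), (52.62628936767578, 11.07558536529541), 83.62630462646484)
16.45 [ 0.4903 -0.1192  0.0746] [[0.995, 0.101, 0.019], [0.101, -0.995, -0.018], [0.017, 0.019, -1.0]] 0.0519495736069115
```

View pics/c7.png

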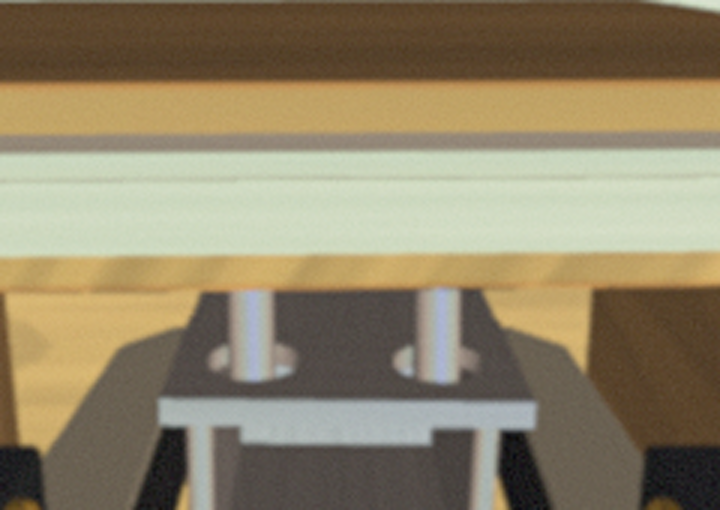

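Both pins are centred in their holes (252 and 438). Pushing home now.

```bash
python3 -m pendant '[{"translation":[3,0,0],"twist":[0,0,0],"grip":-1},{"translation":[3,0,0.5],"twist":[0,0,0],"grip":-1},{"translation":[3,0,0.5],"twist":[0,0,0],"grip":-1},{"translation":[3,0,0.5],"twist":[0,0,0],"grip":-1},{"translation":[2,0,0.5],"twist":[0,0,0],"grip":-1},{"translation":[1.5,0,0],"twist":[0,0,0],"grip":-1},{"translation":[0,0,0],"twist":[0,0,0],"grip":-1},{"translation":[0,0,0],"twist":[0,0,0],"grip":-1},{"translation":[0,0,0],"twist":[0,0,0],"grip":-1},{"translation":[0,0,0],"twist":[0,0,0],"grip":-1}]' 30
python3 goal.py -.001 -.003
```

```text
t: 17.5
tool_pos: [0.5047, -0.1178, 0.0719]
orientation: [3.119, 0.159, 0.018]
force: [-1.0, -0.8, 0.6]
opening: 0.0517
holes in pins frame (mm) [-1.6  1.4  0.6] move in tool mm [0.6 1.3 3.7] yaw err 0.000321937093987687 toolz [ 0.013 -0.018 -1.   ] F [-1.  -0.8  0.6]
```

Slight push against the panel while lowering onto the pins.

```bash
python3 -m pendant '[{"translation":[1.5,0,1],"twist":[0,0,0],"grip":-1},{"translation":[1,0,1],"twist":[0,0,0],"grip":-1},{"translation":[1,0,1],"twist":[0,0,0],"grip":-1},{"translation":[0.5,0,0.7],"twist":[0,0,0],"grip":-1},{"translation":[0,0,0],"twist":[0,0,0],"grip":-1},{"translation":[0,0,0],"twist":[0,0,0],"grip":-1},{"translation":[0,0,0],"twist":[0,0,0],"grip":-1},{"translation":[0,0,0],"twist":[0,0,0],"grip":-1},{"translation":[0,0,0],"twist":[0,0,0],"grip":-1},{"translation":[0,0,0],"twist":[0,0,0],"grip":-1}]' 30
python3 goal.py -.001 -.003
```

```text
t: 18.5
tool_pos: [0.5045, -0.1177, 0.0684]
orientation: [3.119, 0.16, 0.003]
force: [-2.3, 0.2, 0.7]
opening: 0.0519
holes in pins frame (mm) [-1.4  1.4 -3.1] move in tool mm [ 0.4  1.4 -0. ] yaw err 0.001085846297390683 toolz [ 0.003 -0.018 -1.   ] F [-2.3  0.2  0.7]
```

```bash
python3 -m pendant '[{"translation":[0,0,0],"twist":[0,0,0],"grip":0.35},{"translation":[0,0,0],"twist":[0,0,0],"grip":0.35},{"translation":[0,0,0],"twist":[0,0,0],"grip":0.35},{"translation":[0,0,0],"twist":[0,0,0],"grip":0.35},{"translation":[0,0,-10],"twist":[0,0,0],"grip":0.35},{"translation":[0,0,-20],"twist":[0,0,0],"grip":0.35},{"translation":[0,0,-30],"twist":[0,0,0],"grip":0.35},{"translation":[-5,0,-30],"twist":[0,0,0],"grip":0.35},{"translation":[-10,0,-30],"twist":[0,0,0],"grip":0.35},{"translation":[-10,0,-10],"twist":[0,0,0],"grip":0.35}]' 20
python3 goal.py 0 0
python3 - <<'E'
from h import *
shot('wrist','w8.png'); s=robot.read_state()
P,p,d=cloud('w8.png'); a=.1015; C=np.c_[[np.cos(a),np.sin(a),0],[-np.sin(a),np.cos(a),0],[0,0,1]]
Q=(P-np.array([.5244,-.1165,.1045]))@C*1000
m=(d>0)&(Q[...,2]>-20)&(Q[...,2]<13)&(abs(Q[...,1])<32)&(Q[...,0]>-12)&(Q[...,0]<3)
print(m.sum(),np.percentile(Q[m],[1,50,99],axis=0).round(1).tolist())
E
```

```text
t: 19.5
tool_pos: [0.4794, -0.1173, 0.205]
orientation: [3.12, 0.16, 0.005]
force: [-0.4, 0.1, -0.2]
opening: 0.0627
holes in pins frame (mm) [-26.5   4.4 133.5] move in tool mm [ 26.2   2.  133.6] yaw err 0.0012268014022486784 toolz [ 0.004 -0.017 -1.   ] F [-0.4  0.1 -0.2]
455 [[-11.9, -25.0, -12.1], [-4.7, 1.4, 10.7], [-2.1, 26.2, 12.3]]
```

View pics/w8.png

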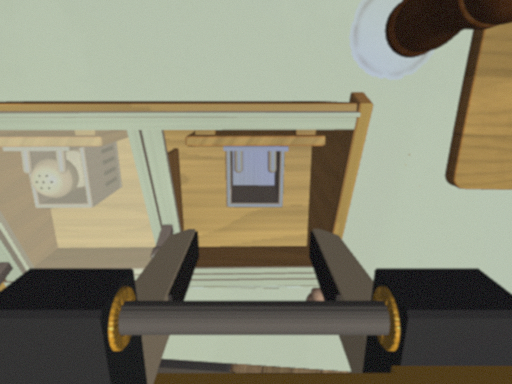

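Both pins show through the ear, at (238,160) and (272,160), and the cup sits square against the panel. The ear's top measures about as expected. Next, back to the right door's pull.

```bash
python3 -m pendant '[{"translation":[-18,-20,0],"twist":[0,0,0],"grip":-0.1},{"translation":[-18,-25,0],"twist":[0,0,0],"grip":-0.1},{"translation":[-14,-20,0],"twist":[0,0,0],"grip":-0.1},{"translation":[-5,-10,0],"twist":[0,0,0],"grip":-0.1},{"translation":[0,0,0],"twist":[0,0,0],"grip":-0.1},{"translation":[0,0,0],"twist":[0,0,0],"grip":-0.1},{"translation":[0,0,0],"twist":[0,0,0],"grip":-0.1},{"translation":[0,0,0],"twist":[0,0,0],"grip":-0.1},{"translation":[0,0,0],"twist":[0,0,0],"grip":-0.1},{"translation":[0,0,0],"twist":[0,0,0],"grip":-0.1}]' 10
python3 - <<'E'
from h import *
s=robot.read_state(); M=R.from_rotvec(s['orientation']).as_matrix()
print((M.T@(np.array([.417,-.0480,.120])-s['tool_pos'])*1000).round(1)); shot('wrist','w9.png')
P,p,d=cloud('w9.png'); L=(P-s['tool_pos'])@M; m=(d>0)&(P[...,2]>.128)&(P[...,2]<.158)&(abs(L[...,1])<.03)&(P[...,0]<.46)
print(m.sum(),P[m].mean(0), (L[m].mean(0)*1000).round(1),np.percentile(L[m]*1000,[2,98],axis=0).round(1))
E
```

```text
t: 20.55
tool_pos: [0.4184, -0.0492, 0.2062]
orientation: [3.118, 0.155, 0.015]
force: [0.4, -0.2, 0.8]
opening: 0.0415
[-2.  -3.1 86.1]
858 [ 0.41909727 -0.05026011  0.14301548] [ 0.1 -0.2 63.2] [[-30.4  -5.   54.6]
 [ 22.    4.6  76. ]]
```

```bash
python3 -m pendant '[{"translation":[-3,-1,15],"twist":[0,0,0],"grip":-0.1},{"translation":[0,0,22],"twist":[0,0,0],"grip":-0.1},{"translation":[0,0,22],"twist":[0,0,0],"grip":-0.1},{"translation":[0,0,15],"twist":[0,0,0],"grip":-0.1},{"translation":[0,0,8],"twist":[0,0,0],"grip":-0.1},{"translation":[0,0,0],"twist":[0,0,0],"grip":-1},{"translation":[0,0,0],"twist":[0,0,0],"grip":-1},{"translation":[0,0,0],"twist":[0,0,0],"grip":-1},{"translation":[0,0,0],"twist":[0,0,0],"grip":-1},{"translation":[0,0,0],"twist":[0,0,0],"grip":-1}]' 8
```

```text
t: 21.6
tool_pos: [0.4148, -0.0507, 0.1182]
orientation: [3.117, 0.154, 0.015]
force: [0.3, -2.8, -5.4]
opening: 0.0103
```

```bash
python3 -m pendant '[{"translation":[0,6,0],"twist":[0,0,0],"grip":-1},{"translation":[0,12,0],"twist":[0,0,0],"grip":-1},{"translation":[0,16,0],"twist":[0,0,0],"grip":-1},{"translation":[0,18,0],"twist":[0,0,0],"grip":-1},{"translation":[0,18,0],"twist":[0,0,0],"grip":-1},{"translation":[0,18,0],"twist":[0,0,0],"grip":-1},{"translation":[0,14,0],"twist":[0,0,0],"grip":-1},{"translation":[0,8,0],"twist":[0,0,0],"grip":-1},{"translation":[0,0,0],"twist":[0,0,0],"grip":-1},{"translation":[0,0,0],"twist":[0,0,0],"grip":-1}]' 8
python3 - <<'E'
from h import *
s=robot.read_state(); M=R.from_rotvec(s['orientation']).as_matrix()
print((M.T@(np.array([.4275,-.1790,.120])-s['tool_pos'])*1000).round(1),s['force'])
E
```

```text
t: 22.6
tool_pos: [0.4268, -0.1662, 0.1181]
orientation: [3.123, 0.154, 0.02]
force: [2.8, 0.8, -4.4]
opening: 0.0103
[-0.6 12.8 -1.7] [ 2.83667104  0.79563679 -4.4251911 ]
```

Moved 116 of about 131 mm. I'll push on until it stops.

```bash
python3 -m pendant '[{"translation":[0,6,0],"twist":[0,0,0],"grip":-1},{"translation":[0,6,0],"twist":[0,0,0],"grip":-1},{"translation":[0,5,0],"twist":[0,0,0],"grip":-1},{"translation":[0,4,0],"twist":[0,0,0],"grip":-1},{"translation":[0,4,0],"twist":[0,0,0],"grip":-1},{"translation":[0,4,0],"twist":[0,0,0],"grip":-1},{"translation":[0,0,0],"twist":[0,0,0],"grip":-1},{"translation":[0,0,0],"twist":[0,0,0],"grip":-1},{"translation":[0,0,0],"twist":[0,0,0],"grip":-1},{"translation":[0,0,0],"twist":[0,0,0],"grip":-1}]' 8
```

```text
t: 23.6
tool_pos: [0.4284, -0.1814, 0.118]
orientation: [-3.123, -0.168, -0.011]
force: [3.0, 0.1, -5.1]
opening: 0.0105
```

```bash
python3 -m pendant '[{"translation":[0,0,0],"twist":[0,0,0],"grip":-1},{"translation":[0,0,0],"twist":[0,0,0],"grip":-1},{"translation":[0,0,0],"twist":[0,0,0],"grip":-1},{"translation":[0,0,0],"twist":[0,0,0],"grip":-1},{"translation":[0,0,0],"twist":[0,0,0],"grip":-1},{"translation":[0,0,0],"twist":[0,0,0],"grip":-1},{"translation":[0,3,0],"twist":[0,0,0],"grip":-1},{"translation":[0,3,0],"twist":[0,0,0],"grip":-1},{"translation":[0,4,0],"twist":[0,0,0],"grip":-1},{"translation":[0,4,0],"twist":[0,0,0],"grip":-1}]' 8
```

```text
t: 24.6
tool_pos: [0.4289, -0.1861, 0.1176]
orientation: [-3.104, -0.171, -0.006]
force: [0.6, 15.4, 4.0]
opening: 0.0199
```

```bash
python3 -m pendant '[{"translation":[0,-4,0],"twist":[0,0,0],"grip":-0.1},{"translation":[0,0,0],"twist":[0,0,0],"grip":-0.1},{"translation":[0,0,0],"twist":[0,0,0],"grip":-0.1},{"translation":[0,0,0],"twist":[0,0,0],"grip":-0.1},{"translation":[0,0,-10],"twist":[0,0,0],"grip":-0.1},{"translation":[0,0,-25],"twist":[0,0,0],"grip":-0.1},{"translation":[0,0,-40],"twist":[0,0,0],"grip":-0.1},{"translation":[-10,0,-40],"twist":[0,0,0],"grip":-0.1},{"translation":[-20,20,-40],"twist":[0,0,0],"grip":-0.1},{"translation":[-30,30,-20],"twist":[0,0,0],"grip":-0.1}]' 8
python3 -m pendant '[{"translation":[-10,40,0],"twist":[0,0,0],"grip":-0.1},{"translation":[0,40,0],"twist":[0,0,0],"grip":-0.1},{"translation":[0,40,0],"twist":[0,0,0],"grip":-0.1},{"translation":[0,40,0],"twist":[0,0,0],"grip":-0.1},{"translation":[0,20,0],"twist":[0,0,0],"grip":-0.1},{"translation":[0,0,0],"twist":[0,0,0],"grip":-0.1},{"translation":[0,0,0],"twist":[0,0,0],"grip":-0.1},{"translation":[0,0,0],"twist":[0,0,0],"grip":-0.1},{"translation":[0,0,0],"twist":[0,0,0],"grip":-0.1},{"translation":[0,0,0],"twist":[0,0,0],"grip":-0.1}]'
python3 - <<'E'
from h import *
p,_,_=shot('top','top9.png'); shot('side','side9.png')
yaw=.1015;c=np.array([.4584,-.0362]);ex=np.array([np.cos(yaw),np.sin(yaw)]);ey=np.array([-ex[1],ex[0]])
for f in('top0.png','top9.png','side0.png','side9.png'):
    P,_,d=cloud(f); q=P.reshape(-1,3); fx=(q[:,:2]-c)@ex; fy=(q[:,:2]-c)@ey
    h=q[:,2]-(.093+(fx+.0825)*.3636)
    for n,a,b in(('R',-.16,0),('L',0,.16)):
        m=(h>.025)&(h<.045)&(fx>-.075)&(fx<-.015)&(fy>a)&(fy<b); print(f,n,m.sum(),fy[m].mean().round(4) if m.any() else 0)
b=cv2.resize(p[160:300,150:370,::-1],(792,504),interpolation=2); cv2.imwrite('pics/c9.png',b)
E
```

```text
t: 25.6
tool_pos: [0.3723, -0.244, 0.2987]
orientation: [-3.106, -0.179, -0.0]
force: [0.7, -0.8, -0.1]
opening: 0.0418
t: 26.6
tool_pos: [0.3802, -0.4355, 0.3096]
orientation: [-3.124, -0.173, -0.017]
force: [-0.2, -0.4, 0.1]
opening: 0.0418
top0.png R 116 -0.1384
top0.png L 123 0.1405
top9.png R 117 -0.1414
top9.png L 123 0.1408
side0.png R 67 -0.135
side0.png L 72 0.1442
side9.png R 66 -0.1378
side9.png L 70 0.1443
```

View pics/c9.png

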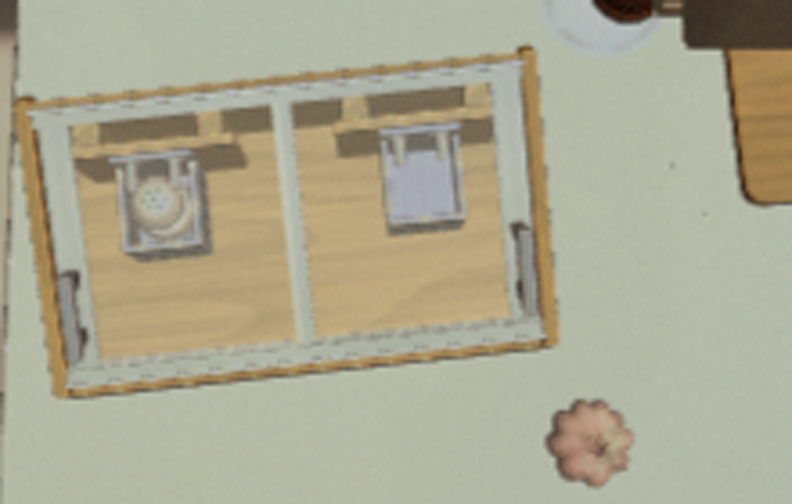

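```bash
python3 -c "
from plant import robot; print(robot.close_job())"
```

```text
the job is handed in; nothing more can be done
None
```

The cup is back on the two empty pins in the right bay, both doors are shut, and I handed the job in at about 27 s of the 67 s allowed. I slid the right door aside by its pull, hung the cup by both holes and pushed it home. After letting go, I slid the door back until it hit its stop (about 15 N).

- **Cup:** The wrist picture after release shows both pins through the ear, with the cup square against the panel. The holes sit about 2–3 mm below the pins' middle and 1–2 mm off sideways. The rear face reads within about 2 mm of the panel. The final top picture shows it still hanging there.
- **Doors:** The two pulls measure symmetric about the case, at +0.141 m and -0.141 m. The right door ended 3 mm further shut than it was at the start. The left door's pull reads the same as at the start.
- **Other things:** Garlic is where it was in the final top picture. I didn't measure the mill or the squash again, but the arm never went near them. The arm ended well clear of everything.

**Disagreements:** The side camera's positions differ from the top camera's by about 3 mm, more than the 2 mm the calibration promises. The first grip on the cup was too high, so I opened and gripped again lower before lifting.

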